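# Hang the crucibles in their ring plates

## Robot

A 6-joint arm with a two-finger parallel gripper is mounted at the origin on the work surface. World frame = base frame: x ahead of the robot, y to its left, z up, the work surface at z = 0. Lengths are in m, angles in rad, forces in N, time in s.
With the tool pointing down it reaches from about 0.275 to 0.875 m from the base axis. Payload 12.5 kg.
Tool frame: the origin (TCP) lies on the centre line of the jaws, within the pads' length; the fingertips stand r.finger_overhang ahead of it and the grasp point (between the pads) lies 3 mm ahead of it (r.finger_overhang is the distance from the TCP to the fingertips, in m); z points along the fingers, y is the direction in which the jaws open and shut (so a half turn about z gives the same grasp; the last joint's range is limited). The gripper opens to 85 mm and grips with 20 to 120 N. Pads are 22 mm wide; open, the fingers measure 114 mm over their backs; the gripper's body (76 mm by 85 mm) begins 54 mm behind the grasp point. The pads swing forward as they close: fully open they stand 13 mm farther back than shut.
Start: joints at [1.089, 0.351, 1.652, -0, 1.139, -0.085], TCP at [0.213, 0.507, 0.228] pointing down, gripper open.
Joint ranges: [-2.75, 2.75], [-0.79, 2.1], [0.01, 2.65], [-1.57, 4.71], [0.07, 3.14], [-2.87, 2.87]. Speed limits (rad/s): [2.22, 2.22, 2.79, 3.14, 3.14, 3.14].

## Interface

Orientations are given as a unit quaternion [x, y, z, w].
In Python, from cell import r, optics gives the robot as it stands. The module is installed in compiled form; this text tells all that it offers. Calls block until the motion is done:
- r.move_to(position, orientation): joint-space move of the TCP to a pose.
- r.move_linear(position, rot=None, vel=0.15): straight line of the TCP; rot=None keeps the orientation; vel is the mean speed in m/s.
- r.set_joints(angles): joint-space move.
- r.set_gripper(opening, squeeze=None): opening from 0.0 (shut) to 1.0 (fully open); squeeze is the grip in N (None keeps the last); returns when the fingers have stopped.
- r.sleep(seconds).
- r.inverse_kinematics(position, orientation): joint angles nearest the present ones, or None.
- optics.get_image(name): name is "scene" or "side" or "wrist"; returns a dict with "pixels" (420x560x3 uint8, red, green, blue), "depth" (420x560 float32, m along the optical axis (not along the pixel's ray), 0 where there is no reading), "fx", "fy", "cx", "cy" (pixels), "camera_from_world" (4x4, takes a point from world to camera coordinates); the wrist camera has in their place "mount" (4x4, takes a point from camera to tool coordinates, whose origin is the TCP and whose axes are the flange's). Camera axes: x right, y down, z forward; pixel columns grow to the right and rows downward; lengths in m; the calibration is good to about 2 mm. A picture is of the moment at which its call begins: read the wrist's pose just before it.
A pose or a line that the arm cannot do raises r.PlanningError and nothing moves.
- r.hand_in(): hands the job in, once; it reports no verdict.
Readings, each from a call of its own:
- r.current_t(): time.
- r.current_q(): joint angles.
- r.current_qvel(): joint speeds.
- r.current_effort(): joint torques, N m.
- r.current_tool_pos(): TCP position.
- r.current_ee_rot(): TCP orientation.
- r.current_contact_force(): force on the tool from outside, world axes, zero at the start.
- r.current_torque(): the same for the moment, N m.
- r.current_opening(): opening from 0.0 (shut) to 1.0 (fully open).
Only numpy, scipy, OpenCV 4.12 (cv2) and the standard library are available. Lean on these libraries where they do the work, as an engineer would, in place of code of your own. Each camera call takes 0.05 s, during which the arm holds its last target. There are 200 camera calls.

## Task

Put the goldsmith's four graphite crucibles away: move each from the cooling tray to the storage rack and hang it by its collar in the ring plate it fits, the smallest crucible in the smallest hole and so on up to the largest in the largest, upright and with the collar fully down on the plate. They are brittle, so lower them in rather than dropping them and do not tip any over; leave the small white dish and the tweezers where they are.

Things in the scene. Friction and masses are not known exactly. Their poses are not given: they have to be found in the camera images.
- crucible_40: The smallest of four dark graphite crucibles, in a row on a white board at the start (order varies, about 90 mm apart). Straight collar, 40 mm outside, 22 mm high, wall 5 mm, to grip from above; below it a body tapering from 32 to 19 mm. 60 mm tall, collar's underside 38 mm up. Origin: centre of the foot's underside, z up. Side rails stand 13 mm above the board.
- crucible_48: The second smallest of four dark graphite crucibles, in a row on a white board at the start (order varies, about 90 mm apart). Straight collar, 48 mm outside, 22 mm high, wall 5 mm, to grip from above; below it a body tapering from 40 to 27 mm. 66 mm tall, collar's underside 44 mm up. Origin: centre of the foot's underside, z up. Side rails stand 13 mm above the board.
- crucible_56: The second largest of four dark graphite crucibles, in a row on a white board at the start (order varies, about 90 mm apart). Straight collar, 56 mm outside, 22 mm high, wall 5 mm, to grip from above; below it a body tapering from 48 to 35 mm. 72 mm tall, collar's underside 50 mm up. Origin: centre of the foot's underside, z up. Side rails stand 13 mm above the board.
- crucible_64: The largest of four dark graphite crucibles, in a row on a white board at the start (order varies, about 90 mm apart). Straight collar, 64 mm outside, 22 mm high, wall 5 mm, to grip from above; below it a body tapering from 56 to 43 mm. 78 mm tall, collar's underside 56 mm up. Origin: centre of the foot's underside, z up. Side rails stand 13 mm above the board.
- plate_35: Fixed steel ring plate with the smallest hole: 98 x 86 x 5 mm, through hole of 35 mm; one of four in a row on the dark steel rack (order varies, 88 mm apart), its top 75 mm above the bench, open below. Origin: centre of the hole, 5 mm below the top face; z up, y along the row. The crucible with the 40 mm collar hangs here, collar's underside on the top face, body 1.5 mm clear all round.
- plate_43: Fixed steel ring plate with the second smallest hole: 98 x 86 x 5 mm, through hole of 43 mm; one of four in a row on the dark steel rack (order varies, 88 mm apart), its top 75 mm above the bench, open below. Origin: centre of the hole, 5 mm below the top face; z up, y along the row. The crucible with the 48 mm collar hangs here, collar's underside on the top face, body 1.5 mm clear all round.
- plate_51: Fixed steel ring plate with the second largest hole: 98 x 86 x 5 mm, through hole of 51 mm; one of four in a row on the dark steel rack (order varies, 88 mm apart), its top 75 mm above the bench, open below. Origin: centre of the hole, 5 mm below the top face; z up, y along the row. The crucible with the 56 mm collar hangs here, collar's underside on the top face, body 1.5 mm clear all round.
- plate_59: Fixed steel ring plate with the largest hole: 98 x 86 x 5 mm, through hole of 59 mm; one of four in a row on the dark steel rack (order varies, 88 mm apart), its top 75 mm above the bench, open below. Origin: centre of the hole, 5 mm below the top face; z up, y along the row. The crucible with the 64 mm collar hangs here, collar's underside on the top face, body 1.5 mm clear all round.
- borax_dish: Small white ceramic dish, 56 mm across and 16 mm high, standing on the cooling tray at one end of the row of crucibles; to be left where it is. Origin: centre of its underside.
- tweezers: Steel soldering tweezers, about 122 mm long, 8 mm wide and 6 mm thick, lying on the bench between the tray and the rack; to be left where they are. Origin: near the middle, on the underside; y along their length.
Mind the look-alikes: they are no part of the job. What is shaped like the crucible_48 but blue or green is not meant.

How it is judged:
At the end, for the whole second after the job is handed in: Each of the four crucibles hangs in the ring plate of its own size: within 5 mm of the hole's centre, its collar's underside within 3 mm of the plate's top face, upright within 4.5 degrees, let go and at rest (horizontal distance between crucible_40 and plate_35 below 0.005 m and z of crucible_40 in the frame of plate_35 between -0.036 and -0.03 m and angle between each of crucible_40, crucible_48, crucible_56, crucible_64's own z axis and vertical below 0.08 rad and linear speed of each of crucible_40, crucible_48, crucible_56, crucible_64 below 0.02 m/s and horizontal distance between crucible_48 and plate_43 below 0.005 m and z of crucible_48 in the frame of plate_43 between -0.042 and -0.036 m and horizontal distance between crucible_56 and plate_51 below 0.005 m and z of crucible_56 in the frame of plate_51 between -0.048 and -0.042 m and horizontal distance between crucible_64 and plate_59 below 0.005 m and z of crucible_64 in the frame of plate_59 between -0.054 and -0.048 m); the robot touches nothing.
It fails at once if a crucible is tipped over (leans more than 35 degrees) (angle between any of crucible_40, crucible_48, crucible_56, crucible_64's own z axis and vertical above 0.61 rad).
It fails at once if a crucible is dropped: it moves faster than 0.7 m/s (a fall of about 25 mm) while the fingers do not hold it ((linear speed of crucible_40 above 0.7 m/s and contact force between the fingers and crucible_40 below 0.2 N) or (linear speed of crucible_48 above 0.7 m/s and contact force between the fingers and crucible_48 below 0.2 N) or (linear speed of crucible_56 above 0.7 m/s and contact force between the fingers and crucible_56 below 0.2 N) or (linear speed of crucible_64 above 0.7 m/s and contact force between the fingers and crucible_64 below 0.2 N)).
It fails at once if the borax dish moved by more than 25 mm (distance of borax_dish from where it was at the start of the episode above 0.025 m).
It fails at once if the tweezers moved by more than 25 mm (distance of tweezers from where it was at the start of the episode above 0.025 m).
It also fails if it takes over 104 s, if anything falls off the work surface, if the arm or the gripper's body presses on something with over 40 N, if the wrist force passes 120 N, or if a joint passes its speed limit or range.

## Working session

There is one attempt and no reset: what is moved stays moved. The work goes in short steps, each a Python script; the robot and the scene stay as the last script left them, time stands still between calls to the robot, and variables do not carry over. Pictures are saved under pics/ and viewed, about 12 in all and at most 16, crops included, and the job is handed in when it is done.

```bash
mkdir -p pics; cat > h.py <<'E'
import numpy as np, cv2
from cell import r, optics
def pts(im):
    d=im["depth"]; v,u=np.indices(d.shape)
    P=np.stack([(u-im["cx"])/im["fx"]*d,(v-im["cy"])/im["fy"]*d,d,np.ones_like(d)],-1)
    return P
def world(im,T=None):
    if T is None: T=np.linalg.inv(im["camera_from_world"])
    return (pts(im)@T.T)[...,:3]
E
python3 - <<'E'
from h import *
print(r.current_t(), r.finger_overhang, r.current_ee_rot())
a=[]
for n in("scene","side"):
    im=optics.get_image(n); cv2.imwrite(f"pics/{n}0.png",im["pixels"][...,::-1]); np.save(f"{n}0.npy",im,allow_pickle=True)
    print(n,im["fx"],np.linalg.inv(im["camera_from_world"]).round(3).tolist(),(im["depth"]>0).mean())
E
```

```text
0.0 0.022 [ 1.97092930e-01  9.80384643e-01 -5.52177138e-04 -1.52839007e-04]
scene 423.79895294858136 [[0.762, 0.551, -0.341, 0.924], [0.648, -0.657, 0.385, -0.305], [-0.012, -0.514, -0.857, 0.747], [0.0, 0.0, 0.0, 1.0]] 0.9959991496598639
side 537.2130075847319 [[-0.97, -0.14, 0.2, 0.467], [-0.244, 0.564, -0.789, 0.751], [-0.003, -0.814, -0.581, 0.627], [0.0, 0.0, 0.0, 1.0]] 0.9960756802721088
```

View pics/scene0.png

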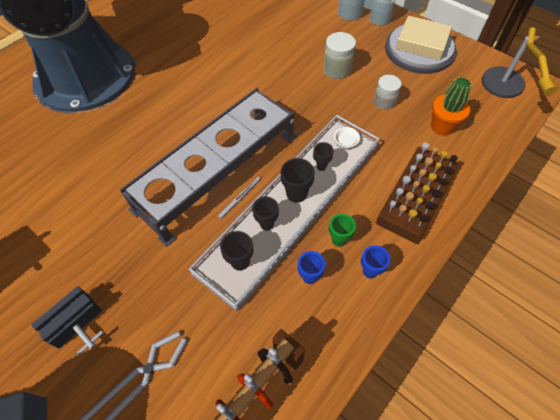

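View pics/side0.png

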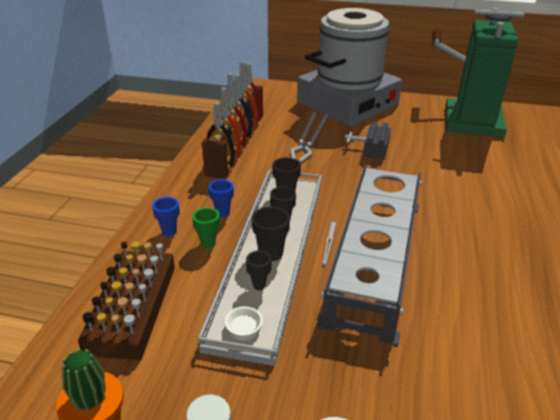

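The crucibles are the dark cups in a row on the board, at scene pixels (237,250), (265,212), (297,180) and (323,154), with the dish at (347,137). The look-alikes are the blue cups at (311,266) and (375,261) and the green one at (342,229), all off the tray. The plate holes are at (159,190), (195,163), (228,138) and (258,114), and the tweezers at (240,197). Next I'll measure all of these.

```bash
cat >> h.py <<'E'
from scipy.optimize import least_squares
def circ(p):
    A=np.c_[2*p,np.ones(len(p))]
    k=np.ones(len(p),bool)
    for _ in range(6):
        s=np.linalg.lstsq(A[k],(p[k]**2).sum(1),rcond=None)[0]
        R=np.sqrt(s[2]+s[0]**2+s[1]**2); e=abs(np.hypot(*(p-s[:2]).T)-R); k=e<max(.0015,2*np.median(e))
    return s[:2],R,k.sum()
def cast(im,uv,z,T=None):
    if T is None: T=np.linalg.inv(im["camera_from_world"])
    uv=np.asarray(uv,float).reshape(-1,2)
    d=np.c_[(uv[:,0]-im["cx"])/im["fx"],(uv[:,1]-im["cy"])/im["fy"],np.ones(len(uv))]@T[:3,:3].T
    return (T[:3,3]+d*((z-T[2,3])/d[:,2])[:,None])[:,:2]
E
python3 - <<'E'
from h import *
S={"scene":dict(h=[(159,190),(195,163),(228,138),(258,114)],c=[(237,250),(265,212),(297,180),(323,154)],dish=(347,137),tw=(240,197)),
"side":dict(h=[(389,184),(383,210),(375,239),(368,274)],c=[(287,172),(283,200),(270,228),(259,268)],dish=(243,323),tw=(329,244))}
for n in S:
    im=np.load(n+"0.npy",allow_pickle=True).item(); W=world(im); g=im["pixels"].astype(int)
    print(n)
    for (u,v) in S[n]["h"]:
        # hole = pixels well below plate top, connected around seed
        m=(W[...,2]<0.066).astype(np.uint8)
        top=np.median(W[v-25:v+25,u-25:u+25,2][(W[v-25:v+25,u-25:u+25,2]>.068)])
        _,L=cv2.connectedComponents(m,connectivity=4); c=max(cv2.findContours((L==L[v,u]).astype(np.uint8),0,1)[0],key=len)[:,0]
        xy=cast(im,c,0.075); print(" hole",W[v,u,2].round(3),"top",top.round(4),[np.round(x,4) for x in circ(xy)])
    dark=(g.max(-1)<75)&(W[...,2]>.012)
    _,L,st,ce=cv2.connectedComponentsWithStats(dark.astype(np.uint8))
    for (u,v) in S[n]["c"]:
        w=slice(v-32,v+33),slice(u-22,u+23)
        m=dark[w]; P=W[w][m]; 
        P=P[(P[:,0:2]-np.median(P[:,:2],0)).__pow__(2).sum(1)<.045**2]
        zt=np.percentile(P[:,2],98); rim=P[P[:,2]>zt-.004]
        print(" cru",zt.round(4),len(rim),[np.round(x,4) for x in circ(rim[:,:2])], "ext",np.ptp(rim[:,:2],axis=0).round(3))
    for k in("dish","tw"):u,v=S[n][k]; print(k,W[v,u].round(3))
E
```

```text
scene
 hole -0.003 top 0.0748 [array([ 0.463 , -0.1298]), np.float64(0.0271), np.int64(70)]
 hole -0.001 top 0.0746 [array([ 0.4674, -0.0422]), np.float64(0.0194), np.int64(43)]
 hole 0.001 top 0.0746 [array([0.4721, 0.0454]), np.float64(0.0232), np.int64(53)]
 hole 0.006 top 0.0745 [array([0.4765, 0.1324]), np.float64(0.0151), np.int64(32)]
 cru 0.0931 234 [array([ 0.6593, -0.1243]), np.float64(0.0252), np.int64(198)] ext [0.054 0.054]
 cru 0.0875 170 [array([ 0.6452, -0.0344]), np.float64(0.0213), np.int64(148)] ext [0.046 0.047]
 cru 0.0988 219 [array([0.6445, 0.0574]), np.float64(0.0291), np.int64(191)] ext [0.06  0.063]
 cru 0.098 40 [array([0.6461, 0.0756]), np.float64(0.0126), np.int64(33)] ext [0.031 0.008]
dish [0.64  0.239 0.027]
tw [ 0.555 -0.015  0.005]
side
 hole 0.002 top 0.0757 [array([ 0.4613, -0.1255]), np.float64(0.0255), np.int64(62)]
 hole 0.003 top 0.0757 [array([ 0.4661, -0.0371]), np.float64(0.0179), np.int64(46)]
 hole 0.0 top 0.0757 [array([0.4702, 0.0501]), np.float64(0.0225), np.int64(54)]
 hole 0.003 top 0.0756 [array([0.475 , 0.1377]), np.float64(0.015), np.int64(44)]
 cru 0.094 106 [array([ 0.6576, -0.119 ]), np.float64(0.0247), np.int64(80)] ext [0.052 0.047]
 cru 0.0981 21 [array([0.6425, 0.0265]), np.float64(0.0057), np.int64(15)] ext [0.016 0.007]
 cru 0.0995 280 [array([0.6431, 0.0612]), np.float64(0.0295), np.int64(238)] ext [0.062 0.065]
 cru 0.0822 200 [array([0.6431, 0.1251]), np.float64(0.035), np.int64(130)] ext [0.037 0.079]
dish [0.642 0.232 0.028]
tw [ 0.55  -0.005  0.008]
```

```bash
python3 - <<'E'
from h import *
from scipy.spatial.transform import Rotation as R
a=np.radians((-3.0+90)/2)  # tool y at 2a-90 = -3deg
for a in (a,a+np.pi/2):
    q=[np.cos(a),np.sin(a),0,0]; print(q,R.from_quat(q).as_matrix().round(3).tolist())
    for p in ([.66,-.12,.2],[.645,.15,.2],[.465,-.13,.2],[.476,.132,.2]): 
        j=r.inverse_kinematics(p,q); print(None if j is None else np.round(j,2))
im=optics.get_image("wrist"); print(im["mount"].round(4).tolist(),im["fx"],im["cx"],im["cy"])
cv2.imwrite("pics/w0.png",im["pixels"][...,::-1])
T=im["mount"];P=(pts(im)@T.T)[...,:3]; m=(im["depth"]>0)&(P[...,2]<.08)
print(r.current_t(),m.sum(), np.percentile(P[m],[0,2,98,100],axis=0).round(4) if m.any() else 0)
E
```

```text
[np.float64(0.7253743710122876), np.float64(0.6883545756937539), 0, 0] [[0.052, 0.999, 0.0], [0.999, -0.052, 0.0], [0.0, 0.0, -1.0]]
[-0.25  0.6   1.34 -0.    1.21 -0.2 ]
[ 0.16  0.58  1.36 -0.    1.2   0.21]
[-0.37  0.26  1.85 -0.    1.03 -0.32]
[ 0.18  0.28  1.82 -0.    1.04  0.23]
[np.float64(-0.6883545756937538), np.float64(0.7253743710122879), 0, 0] [[-0.052, -0.999, 0.0], [-0.999, 0.052, 0.0], [-0.0, 0.0, -1.0]]
None
None
[-0.37  0.26  1.85 -0.    1.03  2.82]
None
[[0.0001, -0.9575, -0.2884, 0.0734], [1.0, 0.0002, -0.0002, 0.0001], [0.0003, -0.2884, 0.9575, -0.1463], [0.0, 0.0, 0.0, 1.0]] 329.8104803253394 284.8242044933304 206.70740928960998
0.15 46803 [[-0.0136 -0.0748 -0.1014]
 [-0.0083 -0.0684 -0.0985]
 [ 0.0191  0.0677 -0.0263]
 [ 0.0208  0.0746 -0.0165]]
```

View pics/w0.png

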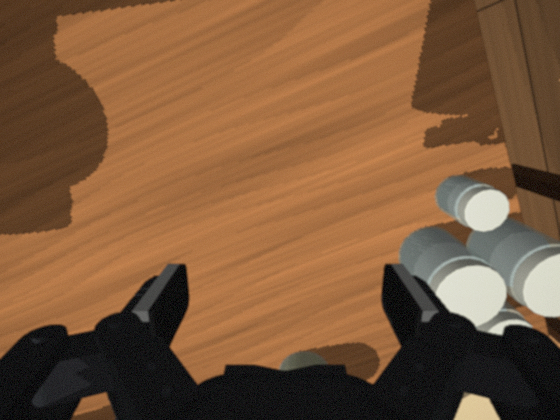

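```bash
cat >> h.py <<'E'
from scipy.spatial.transform import Rotation as Rot
Q=np.array([np.cos(np.radians(43.5)),np.sin(np.radians(43.5)),0,0])
def wrist(name=None):
    p=np.array(r.current_tool_pos()); M=np.eye(4); M[:3,:3]=Rot.from_quat(r.current_ee_rot()).as_matrix(); M[:3,3]=p
    im=optics.get_image("wrist")
    if name: cv2.imwrite(f"pics/{name}.png",im["pixels"][...,::-1])
    return im, M@im["mount"]
E
python3 - <<'E'
from h import *
def fing(tag):
    im=optics.get_image("wrist");P=(pts(im)@im["mount"].T)[...,:3]
    d=im["depth"]; m=(d>0)&(d<.19); v=np.where(m.any(1))[0][0]
    for row in (v,v+3,v+8,v+15):
        u=np.where(m[row])[0]; print(tag,row,u.min(),u.max(),P[row,u.min()].round(4),P[row,u.max()].round(4))
    u=np.where(m[v+15])[0]; u=u[np.argmax(np.diff(u))]; print("inner",P[v+15,u].round(4))
fing("open")
r.set_gripper(0.6); print(r.current_opening(),r.current_t()); fing(".6")
r.set_gripper(1.0);print(r.current_t())
r.move_to([.50,-.04,.30],Q); print(r.current_t())
im,T=wrist("w1"); np.save("w1.npy",dict(im=im,T=T),allow_pickle=True)
E
```

```text
open 263 168 401 [ 0.01   -0.0496 -0.019 ] [ 0.0105  0.0491 -0.0199]
open 266 165 404 [ 0.0113 -0.0489 -0.0243] [ 0.0108  0.0491 -0.0233]
open 271 161 408 [ 0.0111 -0.0492 -0.0282] [ 0.0108  0.0493 -0.0276]
open 278 149 420 [ 0.007  -0.0551 -0.0265] [ 0.0068  0.0552 -0.0259]
inner [ 0.0021 -0.0426 -0.0176]
0.5985933867450773 0.6333
.6 254 213 356 [ 0.0111 -0.0318 -0.0124] [ 0.011   0.0317 -0.012 ]
.6 257 211 358 [ 0.0106 -0.0323 -0.0143] [ 0.0111  0.0319 -0.0153]
.6 262 209 360 [ 0.0108 -0.032  -0.0197] [ 0.0108  0.0318 -0.0196]
.6 269 194 375 [ 0.0074 -0.0387 -0.0194] [ 0.007   0.0387 -0.0186]
inner [ 0.0018 -0.0258 -0.0087]
1.125
3.35
```

View pics/w1.png

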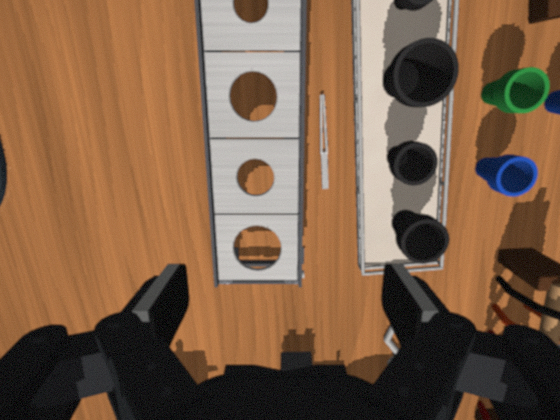

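```bash
cat >> h.py <<'E'
def holes(im,T,lo=.066):
    W=world(im,T); d=im["depth"]
    plate=((abs(W[...,2]-.0752)<.005)&(d>.19)).astype(np.uint8); out=[]
    m=((W[...,2]<lo)&(d>.19)).astype(np.uint8)
    n,L,st,ce=cv2.connectedComponentsWithStats(m,connectivity=4)
    for i in range(1,n):
        if 150<st[i,4]<6000 and st[i,0]>0 and st[i,1]>0:
            c=cv2.findContours((L==i).astype(np.uint8),0,1)[0][0][:,0]
            p,R,k=circ(cast(im,c,.075)); 
            if .013<R<.032 and abs(p[0]-.468)<.03: out.append((*p.round(4),R.round(4),k,len(c)))
    return out
E
python3 - <<'E'
from h import *
d=np.load("w1.npy",allow_pickle=True).item(); im,T=d["im"],d["T"]; W=world(im,T)
print(W[50:280,215:300,2][::40,::20].round(3)); print("bench",W[100:250,20:180,2].mean(),W[100:180,310:316,2].mean())
for h in holes(im,T): print(h)
g=im["pixels"].astype(int); dk=(g.max(-1)<75)&(W[...,2]>.03)&(im["depth"]>.19)&(W[...,0]>.6)
n,L,st,ce=cv2.connectedComponentsWithStats(dk.astype(np.uint8))
for i in range(1,n):
    if st[i,4]>200:
        P=W[L==i]; zt=np.percentile(P[:,2],98); rim=P[P[:,2]>zt-.004]; print(ce[i].round(),st[i,4],zt.round(4),[np.round(x,4) for x in circ(rim[:,:2])])
print("board",W[200,375].round(4),T.round(3).tolist())
E
```

```text
[[ 0.072  0.073  0.071  0.073  0.073]
 [ 0.075  0.001  0.001 -0.001  0.076]
 [ 0.076  0.075  0.074  0.075  0.076]
 [ 0.074  0.075  0.001  0.075  0.075]
 [ 0.075  0.076  0.075  0.075  0.075]
 [ 0.075  0.005  0.001  0.001  0.075]]
bench 0.002386613228189289 0.000336345853451072Traceback (most recent call last):
  File "<stdin>", line 4, in <module>
  File "h.py", line 38, in holes
    p,R,k=circ(cast(im,c,.075));
               ~~~~^^^^^^^^^^^
  File "h.py", line 19, in cast
    if T is None: T=np.linalg.inv(im["camera_from_world"])
                                  ~~^^^^^^^^^^^^^^^^^^^^^
KeyError: 'camera_from_world'
```

```bash
sed -i 's/(cast(im,c,.075))/(cast(im,c,.075,T))/' h.py; python3 - <<'E'
from h import *
d=np.load("w1.npy",allow_pickle=True).item(); im,T=d["im"],d["T"]; W=world(im,T)
for h in holes(im,T): print(h)
g=im["pixels"].astype(int); dk=(g.max(-1)<75)&(W[...,2]>.03)&(im["depth"]>.19)&(W[...,0]>.6)
n,L,st,ce=cv2.connectedComponentsWithStats(dk.astype(np.uint8))
for i in range(1,n):
    if st[i,4]>200:
        P=W[L==i]; zt=np.percentile(P[:,2],98); rim=P[P[:,2]>zt-.004]; print(ce[i].round(),st[i,4],zt.round(4),[np.round(x,4) for x in circ(rim[:,:2])])
print("board",W[200,375].round(4), r.current_tool_pos())
out=[]
for n in("scene","side"):
    im=optics.get_image(n); out.append(im["pixels"][...,::-1]); W=world(im)
    m=(abs(W[...,0]-.5)<.075)&(abs(W[...,1]+.04)<.07)&(W[...,2]>.2)
    print(n,m.sum()); 
    if m.sum()>20:
        P=W[m]; z=P[:,2]; lo=np.percentile(z,[0,1,5]); print(lo.round(4),P[np.argsort(z)[:200:25]].round(3).tolist())
        v,u=np.where(m&(W[...,2]<lo[2]+.01)); print(u.min(),u.max(),v.min(),v.max())
cv2.imwrite("pics/s1.png",cv2.resize(np.hstack(out),(800,300)))
E
```

```text
(np.float64(0.4702), np.float64(0.0474), np.float64(0.0245), np.int64(135), 135)
(np.float64(0.4656), np.float64(-0.0397), np.float64(0.0204), np.int64(102), 102)
(np.float64(0.4611), np.float64(-0.1269), np.float64(0.028), np.int64(125), 125)
[411.   4.] 287 0.0812 [array([0.6401, 0.1307]), np.float64(0.0073), np.int64(79)]
[424.  72.] 3303 0.0994 [array([0.6423, 0.0592]), np.float64(0.0292), np.int64(1006)]
[501.  85.] 346 0.0649 [array([0.765 , 0.0394]), np.float64(0.0221), np.int64(65)]
[527.  95.] 513 0.0643 [array([0.7689, 0.0377]), np.float64(0.0168), np.int64(69)]
[412. 162.] 1554 0.0872 [array([ 0.6424, -0.0323]), np.float64(0.0213), np.int64(514)]
[495. 165.] 294 0.0637 [array([ 0.769 , -0.0557]), np.float64(0.0221), np.int64(60)]
[517. 178.] 390 0.0632 [array([ 0.7727, -0.059 ]), np.float64(0.0161), np.int64(57)]
[420. 236.] 2099 0.0932 [array([ 0.6567, -0.1217]), np.float64(0.0254), np.int64(528)]
[535. 269.] 1176 0.0856 [array([ 0.8159, -0.1894]), np.float64(0.0115), np.int64(112)]
[532. 303.] 628 0.1056 [array([ 0.8169, -0.2209]), np.float64(0.0029), np.int64(44)]
board [ 0.6183 -0.091   0.0207] [ 0.50003395 -0.03933533  0.29989128]
scene 4258
[0.3154 0.3208 0.331 ] [[0.456, -0.031, 0.315], [0.456, -0.042, 0.319], [0.456, -0.048, 0.321], [0.457, -0.029, 0.323], [0.458, -0.027, 0.325], [0.455, -0.04, 0.326], [0.556, -0.042, 0.328], [0.555, -0.048, 0.329]]
150 208 44 94
side 4335
[0.3178 0.3244 0.3374] [[0.55, -0.034, 0.318], [0.453, -0.027, 0.322], [0.552, -0.035, 0.325], [0.552, -0.034, 0.327], [0.447, -0.031, 0.329], [0.445, -0.03, 0.331], [0.446, -0.029, 0.332], [0.553, -0.036, 0.334]]
341 419 53 81
```

View pics/s1.png

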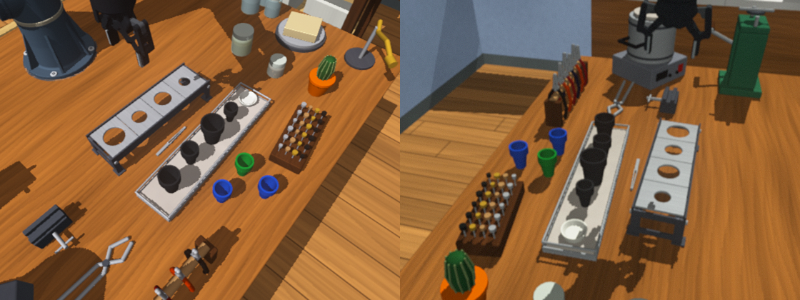

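All cameras agree that the open fingertips stand about 18 mm behind the reported TCP. That contradicts the stated 22 mm ahead, so I'll start with the 64 mm crucible, where either reading is safe, and check before closing. By size the crucibles are 56 at y=-0.122, 48 at -0.032, 64 at 0.059 and 40 at about 0.147; the cups at x≈0.77 are the coloured look-alikes, which I'll leave.

```bash
python3 - <<'E'
from h import *
r.move_to([.643,.0592,.15],Q)
r.move_linear([.643,.0592,.0685],vel=.12)
print(r.current_t(),r.current_tool_pos(),np.round(r.current_contact_force(),1))
im,T=wrist(); W=world(im,T); d=im["depth"]
m=(d>0)&(d<.19)&(W[...,2]>.075); fy=np.where(m&((abs(W[...,0]-.643)>.04)))
print("finger tip z",np.percentile(W[fy][:,2],[0,1,3]).round(4))
s=optics.get_image("side")["pixels"][120:300,180:420,::-1]
cv2.imwrite("pics/g1.png",np.hstack([im["pixels"][...,::-1],cv2.resize(s,None,fx=1,fy=420/180)])[:, :800])
E
```

```text
5.25 [0.64351956 0.05910058 0.06943079] [0.7 0.5 0.4]
finger tip z [0.075  0.0752 0.0754]
```

View pics/g1.png

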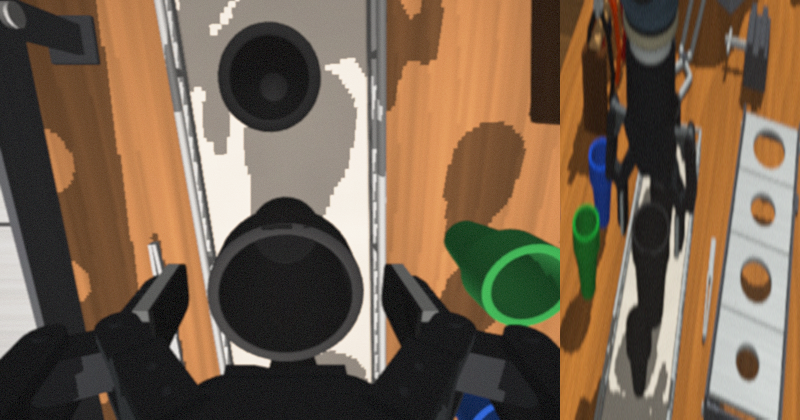

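```bash
cat >> h.py <<'E'
def rims(im,T):
    """dark upright cups on tray: (x,y,R,ztop) from the annulus at the rim"""
    W=world(im,T); g=im["pixels"].astype(int); out=[]
    dk=(g.max(-1)-g.min(-1)<25)&(g.max(-1)<100)&(im["depth"]>.09)&(W[...,2]>.045)&(W[...,2]<.3)
    return W,dk
def rim_at(im,T,xy,z,rad):
    W,dk=rims(im,T)
    m=(abs(W[...,2]-z)<.0035)&(np.hypot(W[...,0]-xy[0],W[...,1]-xy[1])<rad+.006)&(im["depth"]>.05)
    m&=abs(np.hypot(W[...,0]-xy[0],W[...,1]-xy[1])-(rad-.0025))<.008
    P=W[m]; c,R,k=circ(P[:,:2]); return c.round(4),R.round(4),len(P),np.median(P[:,2]).round(4)
E
python3 - <<'E'
from h import *
im,T=wrist()
c64=rim_at(im,T,(.643,.06),.0995,.032); print(c64, rim_at(im,T,c64[0],.0995,.032))
print("40",rim_at(im,T,(.643,.147),.0812,.020))
# close
r.set_gripper(0.3,squeeze=40); print(r.current_t(),r.current_opening()*85,np.round(r.current_contact_force(),1))
im,T=wrist(); print("gripped",rim_at(im,T,c64[0],.0995,.032),r.current_tool_pos())
p=r.current_tool_pos(); r.move_linear([p[0],p[1],p[2]+.10],vel=.15)
im,T=wrist("g2"); print(r.current_t(),r.current_opening()*85,r.current_tool_pos(),np.round(r.current_contact_force(),1))
print("lifted",rim_at(im,T,c64[0],.1995,.032))
np.save("g2.npy",dict(im=im,T=T),allow_pickle=True)
E
```

```text
(array([0.6438, 0.0603]), np.float64(0.0292), 5625, np.float64(0.0982)) (array([0.6438, 0.0603]), np.float64(0.0292), 5625, np.float64(0.0982))
40 (array([0.642 , 0.1434]), np.float64(0.0175), 4127, np.float64(0.0803))
5.7333 62.87978627663617 [-2.1  0.6  5.9]
gripped (array([0.6434, 0.0602]), np.float64(0.0293), 6242, np.float64(0.0984)) [0.64330229 0.05923564 0.06935471]
6.6583 63.063819508702984 [0.64262927 0.05922653 0.16797849] [ 0.2  0.5 -2.4]
lifted (array([0.6428, 0.0599]), np.float64(0.0295), 5811, np.float64(0.1973))
```

View pics/g2.png

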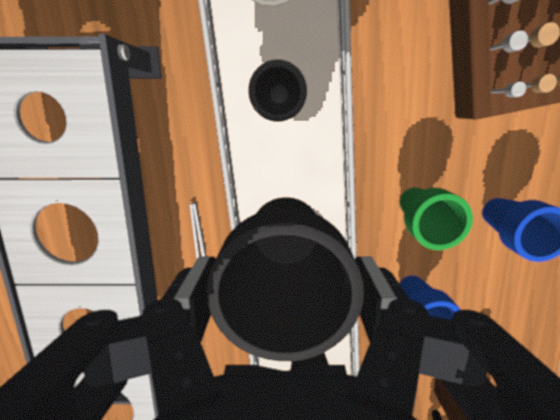

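```bash
cat >> h.py <<'E'
def corr(hs,T):
    return [((np.array(h[:2])-.0025*(T[:2,3]-h[:2])/(T[2,3]-.075)).round(4),h[2],h[3],h[4]) for h in hs]
E
python3 - <<'E'
from h import *
d=np.load("w1.npy",allow_pickle=True).item(); print("w1",corr(holes(d["im"],d["T"]),d["T"]))
d=np.load("g2.npy",allow_pickle=True).item(); print("g2",corr(holes(d["im"],d["T"]),d["T"]))
r.move_linear([.463,-.21,.19],vel=.3)
im,T=wrist("h1"); print(r.current_t(),r.current_tool_pos()); print(corr(holes(im,T),T)); np.save("h1.npy",dict(im=im,T=T),allow_pickle=True)
print(rim_at(im,T,r.current_tool_pos()[:2],.2185,.032))
E
```

```text
w1 [(array([0.47  , 0.0475]), np.float64(0.0245), np.int64(135), 135), (array([ 0.4653, -0.0402]), np.float64(0.0204), np.int64(102), 102), (array([ 0.4608, -0.128 ]), np.float64(0.028), np.int64(125), 125)]
g2 [(array([0.4747, 0.1353]), np.float64(0.016), np.int64(133), 133), (array([0.4737, 0.0675]), np.float64(0.0291), np.int64(157), 165), (array([0.4703, 0.0476]), np.float64(0.0237), np.int64(169), 169), (array([ 0.4634, -0.0377]), np.float64(0.0169), np.int64(48), 71), (array([ 0.4733, -0.1287]), np.float64(0.0162), np.int64(62), 83)]
7.9417 [ 0.4634562  -0.20911321  0.18980269]
[(array([ 0.461 , -0.1283]), np.float64(0.0285), np.int64(222), 222), (array([ 0.459 , -0.1749]), np.float64(0.0199), np.int64(154), 168)]
(array([ 0.4635, -0.208 ]), np.float64(0.0292), 6700, np.float64(0.2187))
```

View pics/h1.png

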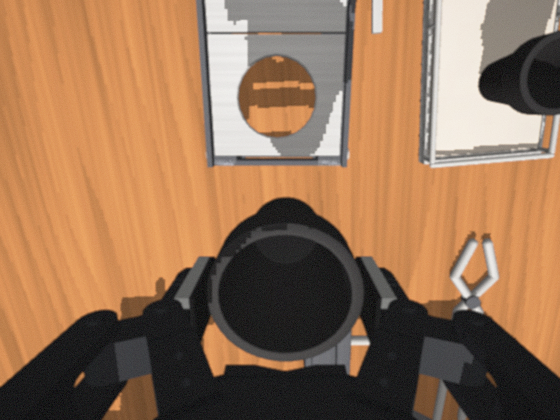

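```bash
cat >> h.py <<'E'
def go(p,vel=.15,fix=True):
    """linear move, then trim out the steady error in x,y"""
    p=np.array(p,float); r.move_linear(p,vel=vel)
    if fix:
        e=p-r.current_tool_pos(); r.move_linear(p+e,vel=.05); return e
def place(xy,zs,entry):
    """xy: TCP over hole; zs: TCP height when seated; entry: TCP height with the foot just above the plate"""
    p=r.current_tool_pos(); go([xy[0],xy[1],entry],.25); 
    e=np.array([*xy,entry])-r.current_tool_pos(); print("err mm",(e*1e3).round(2),"t",r.current_t())
    f0=np.array(r.current_contact_force()); off=np.zeros(2)
    z=entry
    for tz,v in ((zs+.012,.1),(zs+.004,.05),(zs+.0015,.03),(zs,.02),(zs-.0015,.02),(zs-.003,.02)):
        r.move_linear([xy[0],xy[1],tz],vel=v); f=np.array(r.current_contact_force())-f0
        print(tz-zs, (np.array(r.current_tool_pos())-[*xy,tz]).__mul__(1e3).round(2), f.round(1))
        if f[2]>4: break
    return f
E
python3 - <<'E'
from h import *
place((.461,-.1292),.0668,.17)
im,T=wrist(); print(r.current_t(),"rim",rim_at(im,T,(.461,-.128),.097,.032))
E
```

```text
err mm [ 0.18  1.73 -0.2 ] t 8.675
0.011999999999999997 [ 0.36 -0.15  0.51] [-0.2 -0.5  0.2]
0.0040000000000000036 [-0.17  0.07 -0.22] [-0.3 -0.2 -0.4]
0.0015000000000000013 [ 0.27 -0.1   0.16] [0.7 0.2 1.8]
0.0 [ 0.32 -0.14  1.35] [-4.8  1.6 25.2]
10.6 rim (array([ 0.4614, -0.1281]), np.float64(0.0292), 6745, np.float64(0.0971))
```

```bash
cat >> h.py <<'E'
def release(up=.10):
    p=np.array(r.current_tool_pos()); r.set_gripper(1.0); r.sleep(.1); r.move_linear([p[0],p[1],p[2]+up],vel=.2)
E
python3 - <<'E'
from h import *
p=np.array(r.current_tool_pos());r.move_linear(p,vel=.02); print(np.round(r.current_contact_force(),1))
release()
im,T=wrist("p1"); print(r.current_t(),"rim",rim_at(im,T,(.461,-.128),.0965,.032))
W=world(im,T); print("plate z near",np.median(W[...,2][(abs(W[...,0]-.461)<.04)&(abs(W[...,1]+.04)<.04)&(W[...,2]>.06)]))
E
```

```text
[-0.1  0.2  6.1]
12.0083 rim (array([ 0.4616, -0.1284]), np.float64(0.0292), 2109, np.float64(0.0972))
plate z near 0.075473218401672
```

View pics/p1.png

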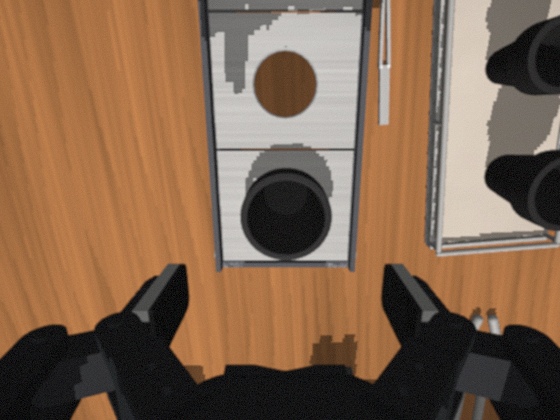

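```bash
cat >> h.py <<'E'
def cycle(D,xy,hole,tag):
    D=D/1000; hu={.056:.050,.048:.044,.040:.038}[D]; o={.056:.0125,.048:.011,.040:.0095}[D]
    zu=.0206+hu; rz=zu+.022; zg=zu+.005-o
    p=r.current_tool_pos()
    if p[2]<.16: r.move_linear([p[0],p[1],.17],vel=.2)
    r.move_linear([xy[0],xy[1],.165],vel=.3); r.sleep(.15)
    im,T=wrist(); c,R,n,z=rim_at(im,T,xy,rz,D/2); c,R,n,z=rim_at(im,T,c,rz,D/2); print("rim",c,R,n,z,"want",D/2-.0025,rz)
    if abs(R-D/2+.0025)>.0025 or abs(z-rz)>.004: print("STOP"); return
    go([c[0],c[1],zg+.04],.2); r.move_linear([c[0],c[1],zg],vel=.1); print("down",np.round(r.current_tool_pos(),4),np.round(r.current_contact_force(),1))
    r.set_gripper(max(0,D/.085-.3),squeeze=40); op=r.current_opening()*85; print("width",round(op,1),"want",D*1e3)
    q=np.array(r.current_tool_pos()); r.move_linear([q[0],q[1],.17],vel=.15); r.sleep(.15)
    p=np.array(r.current_tool_pos()); im,T=wrist(tag); c,R,n,z=rim_at(im,T,p[:2],rz+p[2]-q[2],D/2)
    off=c-p[:2]; print("held",(off*1e3).round(2),R,n,z,"want z",rz+p[2]-q[2],"width",r.current_opening()*85,"t",r.current_t())
    if abs(r.current_opening()*85-op)>2 or abs(z-(rz+p[2]-q[2]))>.004 or np.abs(off).max()>.008: print("STOP"); return
    off[0]*=.5
    f=place(np.array(hole)-off,q[2]-zu+.075,.15)
    im,T=wrist(tag+"b"); print("before release",rim_at(im,T,hole,.097,D/2),"want",hole,"TCP",r.current_tool_pos())
    return f
E
python3 - <<'E'
from h import *
cycle(56,(.6567,-.1217),(.4701,.0475),"c56")
E
```

```text
rim [ 0.6581 -0.1223] 0.0254 1693 0.0922 want 0.025500000000000002 0.09259999999999999
down [ 0.6581 -0.1223  0.063 ] [0.2 0.6 0. ]
width 55.0 want 56.0
held [0.21 0.38] 0.0254 5535 0.1968 want z 0.19717624630442993 width 55.011650602019266 t 15.7167
err mm [ 0.72 -0.18  0.34] t 17.1333
0.011999999999999997 [0.35 0.01 0.42] [-0.6  0.8 -0. ]
0.0040000000000000036 [-0.13  0.01 -0.14] [-0.4  0.1  0.3]
0.0015000000000000013 [-0.01 -0.   -0.05] [-0.1  0.4  0.9]
0.0 [0.24 0.03 0.54] [-3.5  0.8  9.3]
before release (array([0.4703, 0.0477]), np.float64(0.0253), 5705, np.float64(0.0972)) want (0.4701, 0.0475) TCP [0.47025297 0.04714632 0.06911216]
```

```bash
python3 - <<'E'
from h import *
release(); im,T=wrist(); print("56 hung",rim_at(im,T,(.4701,.0475),.097,.028),r.current_t())
f=cycle(48,(.6424,-.0323),(.4654,-.0402),"c48")
if f is not None and f[2]>4:
    release(); im,T=wrist("p48"); print("48 hung",rim_at(im,T,(.4654,-.0402),.097,.024),r.current_t())
E
```

```text
56 hung (array([0.4701, 0.0474]), np.float64(0.0253), 1758, np.float64(0.0972)) 20.0417
rim [ 0.6439 -0.032 ] 0.0214 1354 0.0863 want 0.021500000000000002 0.08659999999999998
down [ 0.644  -0.032   0.0586] [-0.2  0.6  0.2]
width 46.9 want 48.0
held [0.17 0.26] 0.0214 4557 0.1955 want z 0.19596814389958173 width 46.85587748489537 t 23.8333
err mm [ 0.82 -0.19  0.57] t 24.95
0.011999999999999997 [ 0.34 -0.04  0.41] [ 1.1  0.4 -0.2]
0.0040000000000000036 [-0.13  0.04 -0.14] [1.  0.7 1.2]
0.0015000000000000013 [-0.05  0.   -0.07] [ 0.6  1.1 -0.1]
0.0 [ 0.23 -0.03  0.55] [-1.2  1.2  9.2]
before release (array([ 0.4656, -0.04  ]), np.float64(0.0214), 4729, np.float64(0.0971)) want (0.4654, -0.0402) TCP [ 0.46555162 -0.04050498  0.07043163]
48 hung (array([ 0.4655, -0.0404]), np.float64(0.0214), 1470, np.float64(0.0972)) 27.9
```

```bash
python3 - <<'E'
from h import *
f=cycle(40,(.643,.146),(.4748,.1353),"c40")
if f is not None and f[2]>4:
    release(.13); im,T=wrist("p40"); print("40 hung",rim_at(im,T,(.4748,.1353),.097,.020),r.current_t())
    r.move_linear([.40,.25,.25],vel=.3)
    o=[]
    for n in("scene","side"):
        im=optics.get_image(n); o.append(im["pixels"][60:360,100:500,::-1])
        W=world(im)
        for h,D in(((.461,-.1282),64),((.4654,-.0402),48),((.4701,.0475),56),((.4748,.1353),40)): print(n,D,rim_at(im,np.linalg.inv(im["camera_from_world"]),h,.097,D/2000))
    cv2.imwrite("pics/end.png",np.hstack(o))
E
```

```text
rim [0.6417 0.1442] 0.0176 1049 0.0802 want 0.0175 0.0806
down [0.6417 0.1442 0.054 ] [-0.4 -0.2 -0.4]
width 38.9 want 40.0
held [0.16 0.3 ] 0.0176 3618 0.1942 want z 0.19461549001362738 width 38.62124607994414 t 32.025
err mm [0.75 0.16 0.59] t 33.1
0.011999999999999997 [0.31 0.07 0.41] [0.2 0.3 0.1]
0.0040000000000000036 [-0.12 -0.02 -0.15] [-0.2 -0.2 -0.8]
0.0015000000000000013 [-0.04 -0.04 -0.06] [-1.1  0.2 -0.8]
0.0 [0.18 0.05 0.53] [-3.1 -1.2  7.8]
before release (array([0.475 , 0.1355]), np.float64(0.0175), 3718, np.float64(0.0971)) want (0.4748, 0.1353) TCP [0.47493768 0.13504212 0.07175499]
40 hung (array([0.4748, 0.135 ]), np.float64(0.0175), 926, np.float64(0.0972)) 36.25
scene 64 (array([ 0.4623, -0.1302]), np.float64(0.0295), 284, np.float64(0.0965))
scene 48 (array([ 0.466 , -0.0426]), np.float64(0.0222), 185, np.float64(0.0963))
scene 56 (array([0.4709, 0.045 ]), np.float64(0.0257), 203, np.float64(0.0962))
scene 40 (array([0.4754, 0.1328]), np.float64(0.0177), 120, np.float64(0.0962))
side 64 (array([ 0.4616, -0.1264]), np.float64(0.0297), 96, np.float64(0.0974))
side 48 (array([ 0.4663, -0.0395]), np.float64(0.0216), 176, np.float64(0.097))
side 56 (array([0.4702, 0.0489]), np.float64(0.0256), 316, np.float64(0.0973))
side 40 (array([0.4753, 0.1366]), np.float64(0.0176), 261, np.float64(0.0972))
```

View pics/end.png

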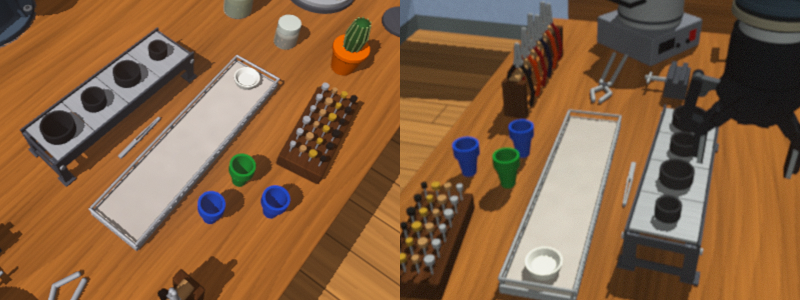

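All four hang upright in their own plates, the tray is empty, and the dish and tweezers are undisturbed. The arm is clear of everything.

```bash
python3 -c "
from h import *
print(r.current_contact_force(),r.current_t()); r.hand_in(); print(r.current_t())"
```

```text
[ 0.07314638 -0.14880963 -0.31161735] 36.9833
the job is handed in; nothing more can be done
the job is handed in; nothing more can be done
```

All four crucibles now hang in their own plates (64→59, 56→51, 48→43, 40→35), and I handed the job in at about 37 s. Each was lowered until it touched the plate and then let go.

**Last checks:**
- **Wrist camera:** after release, every rim was within about 0.6 mm of its hole's centre. Rim heights read 0.0972 m, against 0.097 m for a fully seated collar.
- **Fixed cameras:** these agree to about 2.5 mm, which is close to their calibration limit. Their picture shows all four upright.
- **Dish and tweezers:** they look to be in their original places, but I judged this by eye and did not re-measure them. The blue and green cups were not touched.
- **Contact force:** about 0.3 N at hand-in, with the arm clear of everything.

**Disagreements:**
- **Fingertips:** all three cameras put the open fingertips about 18 mm behind the reported TCP, not 22 mm ahead as stated. I used the measured value, and the grips held.
- **64 mm crucible:** it met the plate with about 25 N, because it seated roughly 1 mm higher than I had predicted. I eased that to 6 N before letting go; the other three touched at 8–9 N.

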